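# Set out the plating station

### The arm

A 6-joint arm with a two-finger parallel gripper is mounted at the origin on a cart in front of the work surface, level with it; the furniture and walls round the work are solid. World frame = base frame: x ahead of the robot, y to its left, z up, the work surface at z = 0. Lengths are in m, angles in degrees, forces in N, time in s.
With the tool pointing down it reaches from about 0.375 to 0.975 m from the base axis. Payload 3.8 kg.
Tool frame: the origin (TCP) lies midway between the tips of the shut fingers; the grasp point (between the pads) lies 19 mm behind it (env.grasp_offset is the distance from the TCP to the grasp point, in m); z points along the fingers, y is the line along which they close (so a half turn about z gives the same grasp; the last joint's range is limited). The gripper opens to 88 mm and grips with 3 to 60 N. Pads are 18 mm wide; open, the fingers measure 123 mm over their backs; the gripper's body (75 mm by 187 mm) begins 45 mm behind the grasp point.
Start: joints at [73.803, 15.12, 91.902, -0, 72.978, -2.114], TCP at [0.164, 0.655, 0.239] pointing down, gripper open.
Joint ranges: [-150.88, 150.88], [-54.13, 125.18], [17.81, 147.31], [-75.09, 255.09], [0, 152.58], [-146.25, 146.25]. Speed limits (degrees/s): [147.25, 147.25, 180, 180, 180, 180].

### API

Orientations are given as a 3x3 rotation matrix whose columns are the frame's x, y, z axes.
In Python, from workcell import readout, vision, order, env gives the robot as it stands.
- The arm moves only by the tool jog_arm, never from a script. Its argument "plan" is text: rows parted by semicolons, each of 4 numbers parted by spaces: the shift along the tool's x, y, z in m, then the turn about the tool's z in rad. In form: dx dy dz spin; .... A call has 1 to 20 rows; each row is the pose to reach, as a shift and turn from the pose commanded when the call began, along the tool's axes at that moment; what a row does not reach only later rows make up. A row lasts 1/10 s, in which the tool goes at most 50 mm and 8.59 degrees, less where a joint would pass 70% of its speed; a pose out of reach is approached as far as the arm can. A call with a gripper value outside its range is refused whole. "gripper" is the opening, from -1 (shut) to 1 (fully open), set as the call begins (left out, the last holds). The fingers move at their own pace and stop on an object; "newtons" is the grip in N (left out, the last holds). Time passes only in rows, so rows that repeat a pose let the fingers close. It gives the time, the measured TCP pose, the force, the opening and the grip force at its end, in the units of the state.
- readout.get_state(): the state, without advancing time (a new reading comes with each control period).
- vision.snapshot(name): name is "side" or "top"; returns a dict with "img" (400x640x3 uint8, red, green, blue), "depth" (400x640 float32, m along the optical axis (not along the pixel's ray), 0 where there is no reading), "fx", "fy", "cx", "cy" (pixels), "rvec" (rotation vector, rad) and "tvec" (3), from world to camera coordinates, as OpenCV has them. Camera axes: x right, y down, z forward; pixel columns grow to the right and rows downward; lengths in m; the calibration is good to about 2 mm. A picture is of the moment at which its call begins.
- order.sign_off(): hands the job in; it is judged then, once.
The state is a dict: "t": time; "qpos": joint angles; "qvel": joint speeds; "effort": joint torques, N m; "tcp_pos": TCP position; "eef_rot": TCP orientation; "wrist_force": force on the tool from outside, world axes, zero at the start; "wrist_torque": the same for the moment, N m; "width": opening from 0.0 (shut) to 1.0 (fully open); "finger_force": force on a finger pad.
Only numpy, scipy, OpenCV 4.12 (cv2) and the standard library are available. Lean on these libraries where they do the work, as an engineer would, in place of code of your own. Each camera call takes 0.05 s, during which the arm holds its last target. There are 200 camera calls.

### The job

Set out the plating station: put the petri dish centred on top of the turntable, stand the small amber bottle midway between the turntable and the blue tube rack, stand the capped vial straight behind the bottle (away from you, square to the row of turntable, bottle and rack) and lay the timer face up straight in front of the bottle, each with about 4 cm clear between it and the bottle. The vial sits in a light stand: draw it straight up so that the stand neither tips nor shifts. Keep the bottle and the vial upright, leave the larger clear bottle and the well plate behind the work where they are, and let go of everything.

Things in the scene. Friction and masses are not known exactly. Their poses are not given: they have to be found in the camera images.
- turntable: Plating turntable, grey base with a round flat aluminium disc on top, 100 mm across, top surface 38 mm above the worktop, one engraved centring ring 67 mm across (flat). It is fixed and does not turn. Origin: centre of its underside, on the axis. Its y axis points along the row, towards or away from the tube rack, its x axis away from the robot, square to the row.
- tube_rack: Blue block tube rack with small tubes, 130x70x42 mm, heavy, does not move. Long side is its x axis. Origin: centre of its underside. It stands 310 mm from the turntable centre to centre, to its left or its right.
- dish: Petri dish, closed, lying flat, 56 mm across, 14 mm high, about 30 g. Origin: centre of its underside, z up. Grasp across the diameter.
- amber_bottle: Small amber laboratory bottle with a screw cap, standing, body 47 mm across up to about 60 mm height, 96 mm high with the cap (34 mm across), about 120 g. Origin: centre of its underside, z up.
- vial: Capped glass sample vial, upright cylinder 25 mm across, 70 mm high, of which the top 20 mm is a white cap of the same width; about 30 g. Origin: centre of its flat underside, z up. At the start it stands in the vial stand with its underside 6 mm above the worktop, its top at 76 mm and the upper 40 mm sticking out.
- vial_stand: Light grey plastic vial stand, about 40 g, loose: a round foot 60 mm across and an upright socket 38 mm across outside, 28 mm inside, rim 36 mm high, socket floor 6 mm high. Origin: centre of its underside, on the socket's axis, z up.
- timer: Bench timer, pale grey, lying flat with its face up, 60 (its x) x 62 (its y) x 16 mm, about 70 g. Origin: centre of its underside. Grasp across two facing sides.
- clear_bottle: Clear colourless bottle with a label and a screw cap, 57 mm across, 106 mm high, bigger than the amber one. A bystander behind the work: leave it. Origin: centre of its underside.
- well_plate_spare: Clear white well plate, 128 (its x) x 86 x 15 mm, lying flat behind the work. A bystander: leave it. Origin: centre of its underside.
Mind the look-alikes: they are no part of the job. Leave any black look-alike of the timer alone.

How it is judged (in metres and radians):
At the end, for the whole second after the job is handed in: Dish flat on the turntable within 10 mm of its axis; bottle within 15 mm of midway; vial 54-98 mm behind and timer face up 72-120 mm in front of the bottle (centres), both within 20 mm of the cross line through midway; vial stand upright within 30 mm of its start; all upright, at rest (horizontal distance between dish and turntable below 0.01 m and z of dish in the frame of turntable between 0.034 and 0.043 m and angle between each of dish, amber_bottle, vial, timer, vial_stand's own z axis and vertical below 0.1 rad and x of amber_bottle in the frame of turntable between -0.015 and 0.015 m and (y of amber_bottle in the frame of turntable between 0.14 and 0.17 m or y of amber_bottle in the frame of turntable between -0.17 and -0.14 m) and horizontal distance between amber_bottle and tube_rack below 0.175 m and height (world z) of each of amber_bottle, vial, timer below 0.006 m and horizontal distance between vial and amber_bottle between 0.054 and 0.098 m and x of vial in the frame of turntable above 0.035 m and (y of vial in the frame of turntable between 0.135 and 0.175 m or y of vial in the frame of turntable between -0.175 and -0.135 m) and horizontal distance between each of vial, timer and tube_rack below 0.24 m and horizontal distance between timer and amber_bottle between 0.072 and 0.12 m and x of timer in the frame of turntable below -0.05 m and (y of timer in the frame of turntable between 0.135 and 0.175 m or y of timer in the frame of turntable between -0.175 and -0.135 m) and distance of vial_stand from where it was at the start of the episode below 0.03 m and linear speed of each of dish, amber_bottle, vial, timer, vial_stand below 0.02 m/s); the robot touches nothing.
It fails at once if the vial stand is tipped, lifted or shifted by more than 30 mm (angle between vial_stand's own z axis and vertical above 0.35 rad or distance of vial_stand from where it was at the start of the episode above 0.03 m).
It fails at once if the amber bottle or the vial is tipped over (angle between any of amber_bottle, vial's own z axis and vertical above 0.5 rad).
It fails at once if the clear bottle or the well plate is moved by more than 20 mm (distance of any of clear_bottle, well_plate_spare from where it was at the start of the episode above 0.02 m).
It also fails if it takes over 120 s, if anything falls off the work surface, if the arm or the gripper's body presses on something with over 40 N, if the wrist force passes 120 N, or if a joint passes its speed limit or range.

## Working session

There is one attempt and no reset: what is moved stays moved. The work goes in short steps, Python scripts to look and compute and a tool call to move; the robot and the scene stay as the last step left them, time stands still between calls to the robot, and variables do not carry over. Pictures are saved under pics/ and viewed, at most 14 in all, crops included, and the job is handed in when it is done.

Besides the shell and the picture viewer there is one more tool, called after ">>>" by a JSON object that holds its "name" and its "arguments". jog_arm: Moves the arm, as the interface text tells. Its arguments: {"type":"object","properties":{"plan":{"type":"string"},"gripper":{"type":"number"},"newtons":{"type":"number"}},"required":["plan"]}

```bash
mkdir -p pics; ls; cat > h.py <<'E'
import numpy as np, cv2
from workcell import readout, vision, order, env
def snap(n,f=None):
    s=vision.snapshot(n)
    if f: cv2.imwrite('pics/'+f,s['img'][:,:,::-1])
    np.savez('/tmp/%s.npz'%n,**s)
    return s
def load(n): return dict(np.load('/tmp/%s.npz'%n))
def ray(s,u,v):
    R=cv2.Rodrigues(np.array(s['rvec'],float))[0]; t=np.array(s['tvec'],float).ravel()
    return -R.T@t, R.T@np.array([(u-s['cx'])/s['fx'],(v-s['cy'])/s['fy'],1.])
def plane(s,u,v,z):
    c,d=ray(s,u,v); return c+d*(z-c[2])/d[2]
def pt(s,u,v):
    c,d=ray(s,u,v); return c+d*s['depth'][int(v),int(u)]
def cloud(s):
    v,u=np.mgrid[:400,:640]; R=cv2.Rodrigues(np.array(s['rvec'],float))[0]
    P=np.stack([(u-s['cx'])/s['fx'],(v-s['cy'])/s['fy'],np.ones(u.shape)],-1)*s['depth'][...,None]
    return (P-np.array(s['tvec'],float).ravel())@R
E
python3 - <<'E'
from h import *
for n in('top','side'):
    s=snap(n,n+'0.png'); print(n,ray(s,320,200),s['fx'],s['tvec'],(s['depth']>0).mean())
print(readout.get_state())
E
```

```text
pics
top (array([0.32462818, 0.00320667, 1.39095775]), array([ 0.16069282,  0.00799029, -0.98699762])) 422.389226845093 [0.00541966 0.53486399 1.3244049 ] 0.99603515625
side (array([0.35559982, 0.95860262, 0.46916111]), array([ 0.17321289, -0.89552061, -0.40993482])) 392.3375178460312 [0.53354933 0.05724091 0.98870165] 0.95015625
{'t': 0.1, 'qpos': array([ 7.38037879e+01,  1.51668587e+01,  9.19721801e+01,  1.14313701e-03,
        7.29762342e+01, -2.11235912e+00]), 'qvel': array([ 0.02106547, -0.13387156, -0.13830134,  0.00838958,  0.08345585,
       -0.00394338]), 'effort': array([-2.87365201e-04, -5.03613102e+01, -3.58076048e+01,  7.30897486e-02,
        2.31876725e-02, -6.88064347e-05]), 'tcp_pos': array([0.16405531, 0.65411521, 0.23750055]), 'eef_rot': array([[-9.69939179e-01,  2.43346777e-01, -5.79492212e-04],
       [ 2.43347449e-01,  9.69937270e-01, -1.92672243e-03],
       [ 9.32094008e-05, -2.00982153e-03, -9.99997976e-01]]), 'wrist_force': array([ 0.03522984,  0.28205358, -0.55585538]), 'wrist_torque': array([-0.04919375,  0.03106248,  0.01569811]), 'finger_force': 0.0, 'width': 1.0007137508461401}
```

View pics/top0.png

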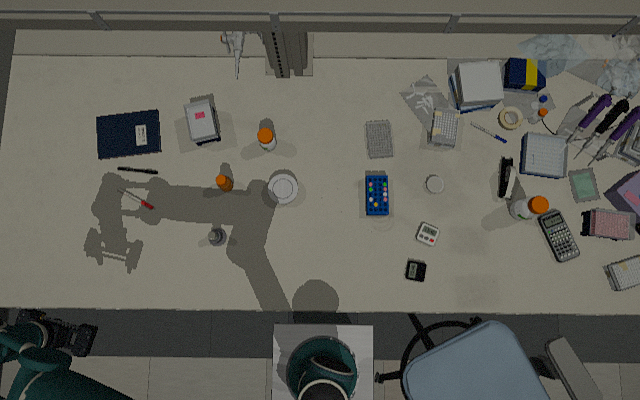

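View pics/side0.png

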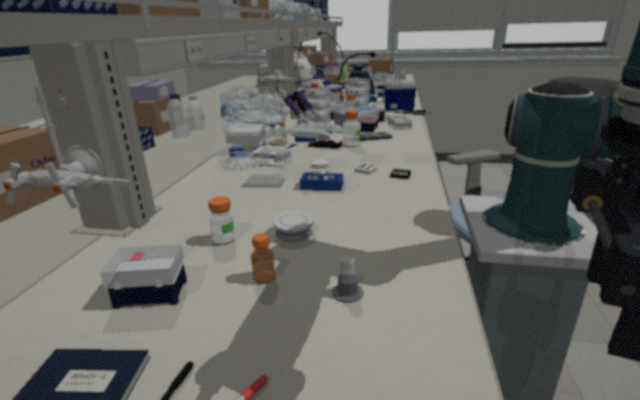

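The top view shows:
- **Fixed things:** turntable (283,187) and blue rack (377,195).
- **Bottle:** the amber one is at (224,182). The orange-capped ones at (266,137) and (530,205) are clear.
- **Vial in its stand:** (217,236).
- **Dish candidate:** (434,184).
- **Timer:** pale one at (428,233), and a black look-alike at (415,270).
- **Bystanders:** clear bottle (266,137) and well plate (379,138).

I'll confirm these in an enlarged crop.

```bash
python3 - <<'E'
from h import *
t=load('top'); s=load('side')
a=t['img'][160:290,390:460]; b=t['img'][110:240,190:310]
c=np.concatenate([b,a],1)[:,:,::-1]
c=cv2.convertScaleAbs(cv2.resize(c,None,fx=4,fy=4,interpolation=cv2.INTER_CUBIC),alpha=1.4); cv2.imwrite('pics/crop1.png',c)
for n,u,v in [('turn',283,187),('rack',377,195),('amber',224,182),('vial',217,236),('dish',434,184),('timer',428,233),('black',415,270),('clear',266,137),('well',379,138),('table',330,230)]:
    print(n,pt(t,u,v).round(3))
for n,u,v in [('turn',293,222),('rack',322,182),('amber',262,242),('vial',347,262),('dish',320,163),('timer',366,168),('black',400,173)]:
    print('side',n,pt(s,u,v).round(3))
E
```

```text
turn [0.586 0.135 0.038]
rack [ 0.565 -0.172  0.03 ]
amber [0.59  0.316 0.09 ]
vial [0.423 0.34  0.048]
dish [ 0.608 -0.364  0.012]
timer [ 0.444 -0.339  0.013]
black [ 0.324 -0.294  0.012]
clear [0.733 0.187 0.106]
well [ 0.764 -0.183  0.011]
table [ 0.451 -0.02   0.002]
side turn [0.58  0.146 0.035]
side rack [ 0.56  -0.14   0.027]
side amber [0.59  0.34  0.092]
side vial [0.425 0.359 0.074]
side dish [ 0.607 -0.361  0.011]
side timer [ 0.439 -0.317  0.014]
side black [ 0.325 -0.283  0.013]
```

View pics/crop1.png

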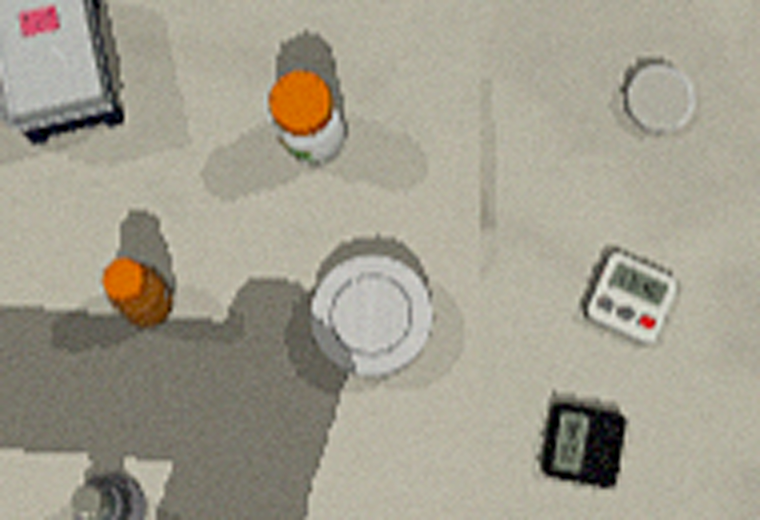

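The crop confirms the picks. The amber-bodied bottle is the small one at left, the pale timer is the one with the red button (the black one is the look-alike), and the round clear disc at (434,184) is the dish. Next I'll take precise centres from both views.

```bash
cat > m.py <<'E'
from h import *
def band(s,c,r,z0,z1):
    P=cloud(s); m=(np.hypot(P[...,0]-c[0],P[...,1]-c[1])<r)&(P[...,2]>z0)&(P[...,2]<z1)&(s['depth']>0)
    n,l,st,_=cv2.connectedComponentsWithStats(m.astype(np.uint8))
    if n<2: return np.zeros((0,3))
    return P[l==1+np.argmax(st[1:,4])]
def circ(P):
    (x,y),r=cv2.minEnclosingCircle(P[:,:2].astype(np.float32)); 
    return [round(float(q),4) for q in (x,y,r,np.median(P[:,2]))]+[len(P)]
def rect(P):
    (x,y),(w,h),a=cv2.minAreaRect(P[:,:2].astype(np.float32)); return [round(float(q),4) for q in (x,y,w,h,a,np.median(P[:,2]))]+[len(P)]
E
python3 - <<'E'
from m import *
for n in('top','side'):
    s=load(n)
    print(n,'turn',circ(band(s,(.58,.135),.08,.03,.045)))
    print(' rack',rect(band(s,(.56,-.17),.1,.02,.06)))
    print(' ambercap',circ(band(s,(.585,.32),.05,.085,.11)))
    print(' amberbody',circ(band(s,(.585,.32),.05,.01,.06)))
    print(' vialcap',circ(band(s,(.42,.35),.05,.06,.09)))
    print(' stand',circ(band(s,(.42,.35),.06,.006,.034)))
    print(' dish',circ(band(s,(.608,-.364),.05,.006,.025)))
    print(' timer',rect(band(s,(.44,-.335),.06,.007,.025)))
    print(' clear',circ(band(s,(.73,.187),.06,.09,.12)), 'well',rect(band(s,(.76,-.18),.1,.007,.03)))
    print(' table',np.median(cloud(s)[...,2][220:235,325:335]) if n=='top' else '')
# colour masks
t=load('top');
hsv=cv2.cvtColor(t['img'],cv2.COLOR_RGB2HSV)
def comp(m,box):
    u0,u1,v0,v1=box; mm=np.zeros(m.shape,np.uint8); mm[v0:v1,u0:u1]=m[v0:v1,u0:u1]
    cs,_=cv2.findContours(mm,cv2.RETR_EXTERNAL,cv2.CHAIN_APPROX_NONE); return max(cs,key=cv2.contourArea)
c=comp(((hsv[...,1]>120)&(hsv[...,2]>150)&(hsv[...,0]<20)).astype(np.uint8)*255,(205,245,165,200))
(u,v),r=cv2.minEnclosingCircle(c); print('cap px',u,v,r,plane(t,u,v,.096))
s=load('side'); hs=cv2.cvtColor(s['img'],cv2.COLOR_RGB2HSV)
c=comp(((hs[...,1]>120)&(hs[...,0]<20)).astype(np.uint8)*255,(240,285,225,295)); print('side amber box',cv2.boundingRect(c))
# two-view: rim edges of turntable: bright contour
g=cv2.cvtColor(t['img'],cv2.COLOR_RGB2GRAY)
for nm,box,z in(('dish',(420,450,170,200),.014),('timer',(410,445,215,250),.016)):
    m=(cloud(t)[...,2]>.007).astype(np.uint8); c=comp(m,box); print(nm,cv2.minEnclosingCircle(c),cv2.minAreaRect(c))
    (u,v),_=cv2.minEnclosingCircle(c); print(plane(t,u,v,z))
E
```

```text
top turn [0.5833, 0.1376, 0.0503, 0.0377, 710]
 rack [0.5676, -0.1718, 0.1289, 0.0697, 1.2624, 0.0349, 659]
 ambercap [0.5986, 0.327, 0.0176, 0.0941, 100]
 amberbody [0.598, 0.3261, 0.0235, 0.0456, 78]
 vialcap [0.4253, 0.3516, 0.0125, 0.0748, 59]
 stand [0.4285, 0.3491, 0.0258, 0.0168, 60]
 dish [0.608, -0.3647, 0.0292, 0.0139, 236]
 timer [0.4417, -0.3388, 0.0652, 0.0601, 65.8652, 0.0141, 346]
 clear [0.7422, 0.1922, 0.0257, 0.1042, 205] well [0.7624, -0.1837, 0.1274, 0.0828, 6.8878, 0.0133, 790]
 table -0.0004063984731561128
side turn [0.5838, 0.1366, 0.0521, 0.036, 676]
 rack [0.5693, -0.1725, 0.1308, 0.0769, 2.0771, 0.0319, 492]
 ambercap [0.5991, 0.327, 0.0174, 0.0923, 173]
 amberbody [0.5982, 0.3291, 0.0232, 0.0385, 571]
 vialcap [0.4266, 0.3507, 0.0139, 0.0728, 159]
 stand [0.4258, 0.3524, 0.0194, 0.0229, 302]
 dish [0.6099, -0.3664, 0.0308, 0.0118, 86]
 timer [0.4423, -0.3369, 0.0628, 0.0627, 63.1875, 0.0116, 120]
 clear [0.7409, 0.1924, 0.0263, 0.1019, 262] well [0.7633, -0.1833, 0.123, 0.083, 5.9179, 0.0114, 375]
 table 
cap px 220.3000030517578 179.3000030517578 4.356703281402588 [0.5974226  0.32693995 0.096     ]
side amber box (253, 234, 21, 48)
dish ((434.5, 184.0), 8.732224464416504) ((434.50006103515625, 184.00001525878906), (16.26345443725586, 16.26345443725586), 45.0)
[ 0.60715746 -0.36487455  0.014     ]
timer ((427.5, 233.5), 12.349188804626465) ((427.68963623046875, 233.72413635253906), (19.958581924438477, 18.908130645751953), 23.198589324951172)
[ 0.44224925 -0.33688     0.016     ]
```

Both views agree to about 2 mm, and the turntable-to-rack distance comes out at 0.3096 m against the 0.310 m given. Midway is (0.576,-0.0174), so the vial goes to (0.652,-0.021) and the timer to (0.482,-0.013). I'll start with the vial.

```bash
cat > d.py <<'E'
import sys
from h import *
x,y,z,p=map(float,sys.argv[1:5]); s=readout.get_state(); R=s['eef_rot']
psi=np.arctan2(R[1,1],R[0,1]); a=psi
X=np.array([-np.sin(a),np.cos(a),0])*np.sign(R[:,0]@[-np.sin(a),np.cos(a),0]); Y=np.array([np.cos(a),np.sin(a),0])
d=np.array([x,y,z])-s['tcp_pos']
sp=-(np.radians(p)-psi); sp=(sp+np.pi/2)%np.pi-np.pi/2
print('tcp',s['tcp_pos'].round(4),'psi',np.degrees(psi).round(2),'tilt',R[:2,2].round(4),'q',s['qpos'].round(1),'t',round(s['t'],1),'w',round(s['width'],3),'F',s['wrist_force'].round(1))
print('dx dy dz spin: %.4f %.4f %.4f %.3f'%(d@X,d@Y,-d[2],sp))
E
python3 d.py .426 .351 .15 87.15
```

```text
tcp [0.1641 0.6541 0.2375] psi 75.92 tilt [-0.0006 -0.0019] q [73.8 15.2 92.   0.  73.  -2.1] t 0.1 w 1.001 F [ 0.   0.3 -0.6]
dx dy dz spin: -0.3278 -0.2303 0.0875 -0.196
```

>>> {"name": "jog_arm", "arguments": {"plan": "-0.08 -0.057 0 -0.05; -0.16 -0.115 0.02 -0.1; -0.24 -0.172 0.05 -0.15; -0.328 -0.23 0.0875 -0.196; -0.328 -0.23 0.0875 -0.196; -0.328 -0.23 0.0875 -0.196; -0.328 -0.23 0.0875 -0.196; -0.328 -0.23 0.0875 -0.196; -0.328 -0.23 0.0875 -0.196; -0.328 -0.23 0.0875 -0.196; -0.328 -0.23 0.0875 -0.196; -0.328 -0.23 0.0875 -0.196; -0.328 -0.23 0.0875 -0.196; -0.328 -0.23 0.0875 -0.196", "gripper": 0.4, "newtons": 10}}

```text
t: 1.5
tcp_pos: [0.4259, 0.353, 0.1517]
eef_rot: [[-0.999, 0.048, 0.001], [0.048, 0.999, 0.001], [-0.001, 0.001, -1.0]]
wrist_force: [-0.7, 0.2, -0.2]
width: 0.702
finger_force: 0.0
```

```bash
python3 d.py .426 .351 .043 87.15; python3 - <<'E'
from m import *
for n in('top','side'):
    s=snap(n,n+'1.png')
    for f,a in((circ,(s,(.425,.35),.03,.062,.085)),(circ,(s,(.598,.327),.05,.085,.11))):
        try: print(n,f(band(*a)))
        except Exception as e: print(e)
E
```

```text
tcp [0.4259 0.353  0.1517] psi 87.26 tilt [0.0006 0.0006] q [ 37.1   6.1 112.2   0.   61.7 -50.2] t 1.5 w 0.702 F [-0.7  0.2 -0.2]
dx dy dz spin: -0.0002 -0.0020 0.1087 0.002
top [0.0, 0.0, 0.0, nan, 0]
top [0.5991, 0.3264, 0.0179, 0.0949, 98]
side [0.4259, 0.3509, 0.0138, 0.0732, 147]
side [0.5994, 0.3269, 0.0182, 0.0922, 173]
  return _methods._mean(a, axis=axis, dtype=dtype,
  ret = ret.dtype.type(ret / rcount)
```

>>> {"name": "jog_arm", "arguments": {"plan": "0 -0.002 0.03 0; 0 -0.002 0.06 0; 0 -0.002 0.08 0; 0 -0.002 0.095 0; 0 -0.002 0.104 0; 0 -0.002 0.108 0; 0 -0.002 0.108 0; 0 -0.002 0.108 0; 0 -0.002 0.108 0"}}

```text
t: 2.5
tcp_pos: [0.4271, 0.3504, 0.0443]
eef_rot: [[-0.999, 0.05, 0.002], [0.05, 0.999, 0.001], [-0.002, 0.001, -1.0]]
wrist_force: [0.4, 0.0, 0.3]
width: 0.7
finger_force: 0.0
```

```bash
python3 d.py .426 .351 .043 87.15; python3 - <<'E'
from m import *
s=snap('side')
cv2.imwrite('pics/s2.png',cv2.resize(s['img'][190:320,270:430,::-1],None,fx=4,fy=4))
E
```

```text
tcp [0.4271 0.3504 0.0443] psi 87.15 tilt [0.0016 0.0012] q [ 36.8  13.4 116.6  -0.   49.8 -50.4] t 2.5 w 0.7 F [0.4 0.  0.3]
dx dy dz spin: 0.0011 0.0006 0.0013 -0.000
```

View pics/s2.png

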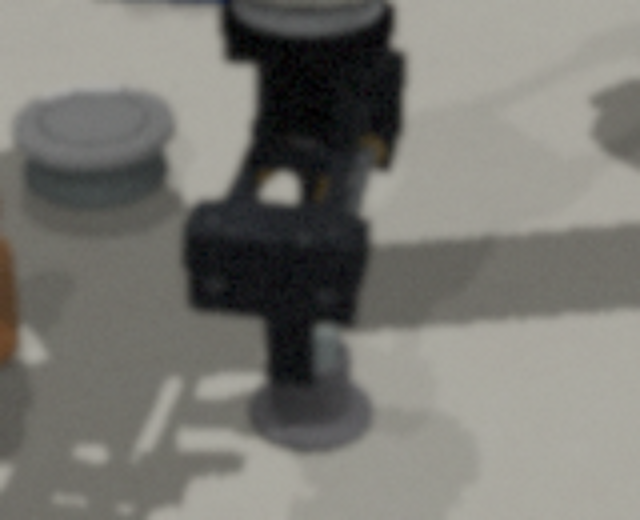

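The finger sits at crop column 290 and the vial's visible right edge at about 347. Parallax may explain the gap, so I'll check it in 3D.

```bash
python3 - <<'E'
from m import *
s=load('side');P=cloud(s)
for v in (275,280,284):
    for u in range(334,362,2): print(u,v,P[v,u].round(3),s['img'][v,u])
E
```

```text
334 275 [ 0.459  0.295 -0.002] [110 109 102]
336 275 [0.44  0.395 0.069] [76 75 72]
338 275 [0.436 0.396 0.07 ] [22 23 23]
340 275 [0.433 0.394 0.069] [16 19 21]
342 275 [0.429 0.396 0.071] [19 18 22]
344 275 [0.426 0.394 0.07 ] [20 17 20]
346 275 [0.422 0.398 0.073] [24 23 23]
348 275 [0.423 0.361 0.048] [57 61 60]
350 275 [0.419 0.361 0.048] [88 95 93]
352 275 [0.416 0.356 0.045] [92 99 97]
354 275 [0.414 0.34  0.034] [96 98 98]
356 275 [ 0.415  0.288 -0.002] [131 129 122]
358 275 [ 0.411  0.288 -0.002] [154 152 145]
360 275 [ 0.407  0.287 -0.002] [162 160 150]
334 280 [ 0.456  0.313 -0.002] [118 116 108]
336 280 [0.44  0.394 0.058] [83 83 78]
338 280 [0.437 0.395 0.059] [24 22 25]
340 280 [0.433 0.394 0.059] [18 19 20]
342 280 [0.43  0.394 0.059] [23 23 23]
344 280 [0.426 0.395 0.06 ] [14 13 19]
346 280 [0.422 0.397 0.062] [21 24 28]
348 280 [0.423 0.362 0.037] [54 55 56]
350 280 [0.419 0.362 0.038] [81 88 86]
352 280 [0.416 0.358 0.035] [88 93 92]
354 280 [0.412 0.357 0.035] [84 83 84]
356 280 [0.409 0.355 0.033] [89 89 88]
358 280 [ 0.409  0.305 -0.002] [141 139 134]
360 280 [ 0.405  0.302 -0.003] [158 157 148]
334 284 [ 0.455  0.324 -0.003] [156 156 147]
336 284 [0.441 0.392 0.048] [103 101  97]
338 284 [0.437 0.393 0.049] [34 36 36]
340 284 [0.433 0.395 0.051] [21 24 21]
342 284 [0.43  0.393 0.05 ] [19 23 22]
344 284 [0.426 0.394 0.051] [ 8 10 14]
346 284 [0.423 0.394 0.051] [20 14 15]
348 284 [0.422 0.369 0.034] [38 42 42]
350 284 [0.418 0.367 0.032] [62 61 64]
352 284 [0.415 0.365 0.031] [69 66 69]
354 284 [0.412 0.363 0.03 ] [68 69 70]
356 284 [0.408 0.357 0.026] [81 80 80]
358 284 [ 0.408  0.319 -0.002] [138 136 131]
360 284 [ 0.404  0.319 -0.001] [156 155 147]
```

The finger centre reads x≈0.430 and the vial 0.426. I'll nudge 3 mm toward the robot and close.

>>> {"name": "jog_arm", "arguments": {"plan": "0.003 0.001 0.001 0; 0.003 0.001 0.001 0; 0.003 0.001 0.001 0"}}

```text
t: 2.85
tcp_pos: [0.4232, 0.351, 0.0423]
eef_rot: [[-0.999, 0.05, 0.0], [0.05, 0.999, 0.0], [-0.0, 0.0, -1.0]]
wrist_force: [-0.3, -0.5, -0.0]
width: 0.7
finger_force: 0.0
```

>>> {"name": "jog_arm", "arguments": {"plan": "0 0 0 0; 0 0 0 0; 0 0 0 0; 0 0 0 0; 0 0 0 0; 0 0 0 0; 0 0 0 0; 0 0 0 0; 0 0 0 0; 0 0 0 0", "gripper": -1, "newtons": 10}}

```text
t: 3.85
tcp_pos: [0.4234, 0.3509, 0.0422]
eef_rot: [[-0.999, 0.05, -0.0], [0.05, 0.999, -0.0], [0.0, -0.0, -1.0]]
wrist_force: [-0.0, 0.5, 0.3]
width: 0.274
finger_force: 10.0
```

>>> {"name": "jog_arm", "arguments": {"plan": "0 0 -0.003 0; 0 0 -0.008 0; 0 0 -0.015 0; 0 0 -0.023 0; 0 0 -0.031 0; 0 0 -0.04 0; 0 0 -0.05 0; 0 0 -0.06 0; 0 0 -0.075 0; 0 0 -0.09 0; 0 0 -0.105 0; 0 0 -0.12 0; 0 0 -0.13 0; 0 0 -0.14 0; 0 0 -0.14 0; 0 0 -0.14 0"}}

```text
t: 5.45
tcp_pos: [0.4233, 0.3509, 0.1821]
eef_rot: [[-0.999, 0.05, -0.0], [0.05, 0.999, -0.0], [0.0, -0.0, -1.0]]
wrist_force: [-0.4, 0.3, -0.5]
width: 0.278
finger_force: 10.0
```

```bash
python3 d.py .652 -.021 .18 87.15; python3 - <<'E'
from m import *
s=snap('side')
cv2.imwrite('pics/s3.png',cv2.resize(s['img'][130:320,250:430,::-1],None,fx=3,fy=3))
print(circ(band(s,(.426,.35),.04,.012,.05)))
E
```

```text
tcp [0.4233 0.3509 0.1821] psi 87.15 tilt [-0.0001 -0.0001] q [ 37.1   4.1 110.9  -0.   65.1 -50.1] t 5.5 w 0.278 F [-0.4  0.3 -0.5]
dx dy dz spin: -0.2469 -0.3601 0.0021 -0.000
[0.4262, 0.3514, 0.0199, 0.0263, 373]
```

View pics/s3.png

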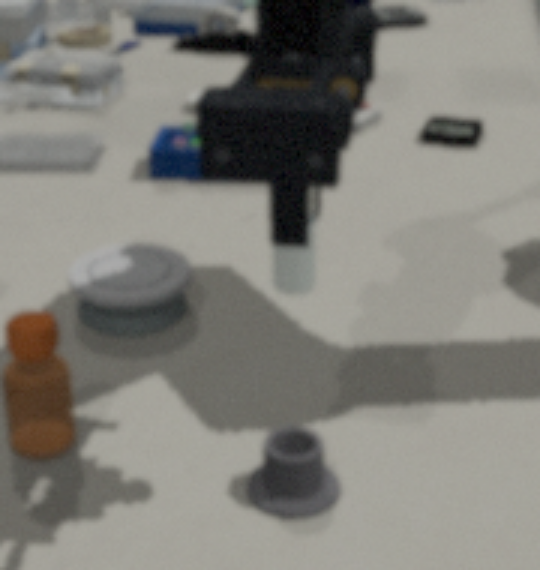

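The vial is out and held upright, and the stand at crop (293,480) is upright and hasn't moved. Now carry it.

>>> {"name": "jog_arm", "arguments": {"plan": "-0.01 -0.015 0 0; -0.03 -0.04 0 0; -0.05 -0.073 0 0; -0.075 -0.11 0 0; -0.1 -0.146 0 0; -0.125 -0.182 0 0; -0.15 -0.219 0 0; -0.175 -0.255 0 0; -0.2 -0.292 0 0; -0.222 -0.324 0 0; -0.238 -0.347 0 0; -0.245 -0.357 0 0; -0.247 -0.36 0 0; -0.247 -0.36 0 0; -0.247 -0.36 0 0; -0.247 -0.36 0 0"}}

```text
t: 7.1
tcp_pos: [0.6516, -0.0195, 0.1822]
eef_rot: [[-0.999, 0.048, -0.0], [0.048, 0.999, 0.0], [0.0, 0.0, -1.0]]
wrist_force: [0.2, -0.4, -0.1]
width: 0.274
finger_force: 10.0
```

```bash
python3 d.py .652 -.021 .037 87.15
```

```text
tcp [ 0.6516 -0.0195  0.1822] psi 87.23 tilt [-0.0003  0.0003] q [ -3.9  14.9  98.3   0.   66.8 -91.2] t 7.1 w 0.274 F [ 0.2 -0.4 -0.1]
dx dy dz spin: -0.0005 -0.0015 0.1452 0.001
```

>>> {"name": "jog_arm", "arguments": {"plan": "0 -0.001 0.02 0; 0 -0.001 0.045 0; 0 -0.001 0.07 0; 0 -0.001 0.095 0; 0 -0.001 0.115 0; 0 -0.001 0.13 0; 0 -0.001 0.138 0; 0 -0.001 0.142 0; 0 -0.001 0.144 0; 0 -0.001 0.145 0; 0 -0.001 0.145 0; 0 -0.001 0.145 0"}}

```text
t: 8.3
tcp_pos: [0.6527, -0.022, 0.038]
eef_rot: [[-0.999, 0.05, 0.001], [0.05, 0.999, -0.0], [-0.001, -0.0, -1.0]]
wrist_force: [-0.1, 0.2, 0.9]
width: 0.278
finger_force: 10.0
```

```bash
python3 d.py .652 -.021 .037 87.15; python3 - <<'E'
from m import *
s=snap('side')
cv2.imwrite('pics/s4.png',cv2.resize(s['img'][130:260,210:370,::-1],None,fx=4,fy=4))
E
```

```text
tcp [ 0.6527 -0.022   0.038 ] psi 87.14 tilt [ 0.0013 -0.0001] q [ -4.1  23.3 104.   -0.   52.7 -91.3] t 8.3 w 0.278 F [-0.1  0.2  0.9]
dx dy dz spin: 0.0007 0.0010 0.0010 -0.000
```

View pics/s4.png

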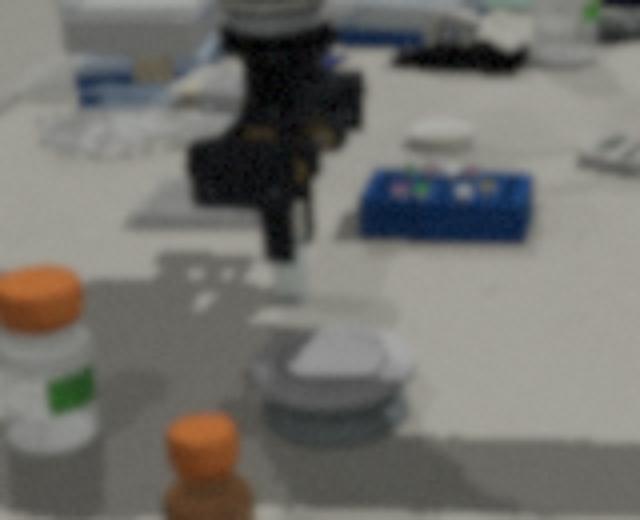

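The vial stands behind the turntable in this view, at crop (290,280), upright and just above the table. I'll lower it the last bit and release.

>>> {"name": "jog_arm", "arguments": {"plan": "0 0 0.001 0; 0 0 0.0015 0; 0 0 0.002 0; 0 0 0.002 0; 0 0 0.002 0"}}

```text
t: 8.85
tcp_pos: [0.6527, -0.0219, 0.0361]
eef_rot: [[-0.999, 0.05, 0.001], [0.05, 0.999, -0.0], [-0.001, 0.0, -1.0]]
wrist_force: [-2.2, 0.3, 4.7]
width: 0.278
finger_force: 10.0
```

>>> {"name": "jog_arm", "arguments": {"plan": "0 0 0 0; 0 0 0 0; 0 0 0 0; 0 0 0 0; 0 0 0 0; 0 0 0 0", "gripper": 0.2}}

```text
t: 9.45
tcp_pos: [0.652, -0.0219, 0.0351]
eef_rot: [[-0.999, 0.05, -0.0], [0.05, 0.999, -0.0], [0.0, -0.0, -1.0]]
wrist_force: [0.5, 0.1, 0.2]
width: 0.6
finger_force: 0.0
```

>>> {"name": "jog_arm", "arguments": {"plan": "0 0 -0.01 0; 0 0 -0.03 0; 0 0 -0.06 0; 0 0 -0.09 0; 0 0 -0.12 0; 0 0 -0.15 0; 0 0 -0.16 0; 0 0 -0.16 0; 0 0 -0.16 0"}}

```text
t: 10.35
tcp_pos: [0.6514, -0.0218, 0.1941]
eef_rot: [[-0.999, 0.05, -0.001], [0.05, 0.999, 0.0], [0.001, 0.0, -1.0]]
wrist_force: [0.8, 1.2, 0.1]
width: 0.601
finger_force: 0.0
```

```bash
python3 d.py .598 .327 .2 87.15
```

```text
tcp [ 0.6514 -0.0218  0.1941] psi 87.15 tilt [-0.0014  0.0001] q [ -4.1  14.4  97.6  -0.   68.1 -91.3] t 10.3 w 0.601 F [0.8 1.2 0.1]
dx dy dz spin: 0.0707 0.3458 -0.0059 -0.000
```

>>> {"name": "jog_arm", "arguments": {"plan": "0.01 0.045 0 0; 0.02 0.09 0 0; 0.03 0.14 0 0; 0.04 0.19 0 0; 0.05 0.24 0 0; 0.06 0.29 0 0; 0.07 0.33 0 0; 0.071 0.346 0 0; 0.071 0.346 0 0; 0.071 0.346 0 0; 0.071 0.346 0 0", "gripper": 0.4}}

```text
t: 11.45
tcp_pos: [0.5986, 0.3251, 0.1943]
eef_rot: [[-0.999, 0.052, -0.001], [0.052, 0.999, -0.001], [0.001, -0.001, -1.0]]
wrist_force: [-0.5, 0.4, -0.2]
width: 0.698
finger_force: 0.0
```

```bash
python3 d.py .5975 .327 .063 87.15;python3 - <<'E'
from m import *
for n in('top','side'):
    s=snap(n)
    print(n,circ(band(s,(.652,-.021),.03,.05,.09)),circ(band(s,(.426,.35),.05,.012,.05)))
s=load('side'); print(circ(band(s,(.598,.327),.04,.08,.105)))
E
```

```text
tcp [0.5986 0.3251 0.1943] psi 87.05 tilt [-0.0012 -0.0014] q [ 26.4  17.5  93.7  -0.   69.  -60.6] t 11.4 w 0.698 F [-0.5  0.4 -0.2]
dx dy dz spin: 0.0012 0.0018 0.1313 -0.002
top [0.6536, -0.0201, 0.0123, 0.0692, 53] [0.0, 0.0, 0.0, nan, 0]
side [0.6552, -0.0204, 0.0133, 0.0626, 76] [0.4252, 0.3513, 0.0201, 0.0265, 373]
[0.6, 0.3274, 0.0183, 0.0913, 220]
  return _methods._mean(a, axis=axis, dtype=dtype,
  ret = ret.dtype.type(ret / rcount)
```

The vial stands upright at (0.654,-0.020) as wanted. Next is the bottle, taken by its cap.

>>> {"name": "jog_arm", "arguments": {"plan": "0.001 0.002 0.03 0; 0.001 0.002 0.06 0; 0.001 0.002 0.09 0; 0.001 0.002 0.11 0; 0.001 0.002 0.122 0; 0.001 0.002 0.129 0; 0.001 0.002 0.131 0; 0.001 0.002 0.131 0; 0.001 0.002 0.131 0; 0.001 0.002 0.131 0"}}

```text
t: 12.55
tcp_pos: [0.5983, 0.3297, 0.0656]
eef_rot: [[-0.999, 0.05, 0.002], [0.05, 0.999, 0.001], [-0.002, 0.001, -1.0]]
wrist_force: [-0.1, -0.6, 0.0]
width: 0.701
finger_force: 0.0
```

>>> {"name": "jog_arm", "arguments": {"plan": "0 0 0 0; 0 0 0 0; 0 0 0 0; 0 0 0 0; 0 0 0 0; 0 0 0 0; 0 0 0 0; 0 0 0 0; 0 0 0 0; 0 0 0 0", "gripper": -1, "newtons": 20}}

```text
t: 13.55
tcp_pos: [0.5975, 0.3292, 0.0642]
eef_rot: [[-0.999, 0.05, -0.0], [0.05, 0.999, -0.0], [0.0, -0.0, -1.0]]
wrist_force: [-0.3, -0.4, 0.7]
width: 0.419
finger_force: 18.9
```

>>> {"name": "jog_arm", "arguments": {"plan": "0 0 -0.003 0; 0 0 -0.01 0; 0 0 -0.02 0; 0 0 -0.035 0; 0 0 -0.05 0; 0 0 -0.07 0; 0 0 -0.09 0; 0 0 -0.11 0; 0 0 -0.125 0; 0 0 -0.135 0; 0 0 -0.14 0; 0 0 -0.14 0; 0 0 -0.14 0"}}

```text
t: 14.85
tcp_pos: [0.597, 0.329, 0.2032]
eef_rot: [[-0.999, 0.05, -0.001], [0.05, 0.999, -0.001], [0.001, -0.001, -1.0]]
wrist_force: [0.6, -0.5, -2.3]
width: 0.421
finger_force: 18.6
```

```bash
python3 d.py .576 -.0174 .2 87.15;python3 - <<'E'
from m import *
s=snap('side')
cv2.imwrite('pics/s5.png',cv2.resize(s['img'][90:320,200:430,::-1],None,fx=2.5,fy=2.5))
E
```

```text
tcp [0.597  0.329  0.2032] psi 87.15 tilt [-0.0014 -0.0007] q [ 26.8  17.2  93.1  -0.   69.8 -60.4] t 14.8 w 0.421 F [ 0.6 -0.5 -2.3]
dx dy dz spin: 0.0037 -0.3470 0.0032 -0.000
```

View pics/s5.png

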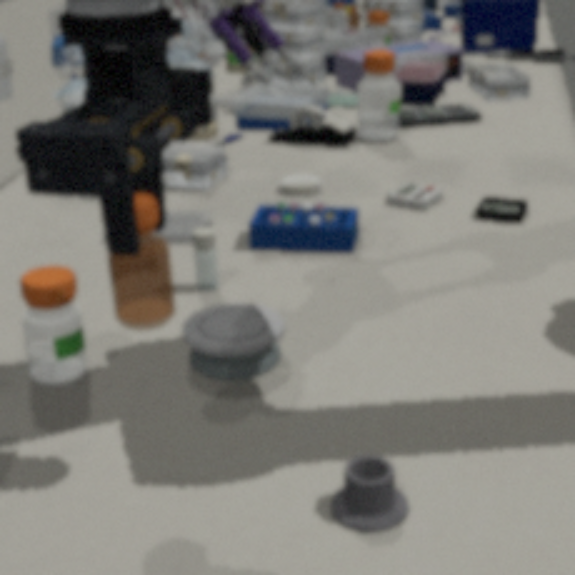

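The bottle is held upright at crop (142,260), the vial stands at (205,258) and the stand is undisturbed. Carrying the bottle to midway.

>>> {"name": "jog_arm", "arguments": {"plan": "0.001 -0.015 0 0; 0.002 -0.035 0 0; 0.003 -0.06 0 0; 0.004 -0.09 0 0; 0.004 -0.12 0 0; 0.004 -0.15 0 0; 0.004 -0.18 0 0; 0.004 -0.21 0 0; 0.004 -0.24 0 0; 0.004 -0.27 0 0; 0.004 -0.3 0 0; 0.004 -0.325 0 0; 0.004 -0.338 0 0; 0.004 -0.345 0 0; 0.004 -0.347 0 0; 0.004 -0.347 0 0; 0.004 -0.347 0 0; 0.004 -0.347 0 0"}}

```text
t: 16.7
tcp_pos: [0.5763, -0.0162, 0.2042]
eef_rot: [[-0.999, 0.048, -0.0], [0.048, 0.999, 0.0], [0.0, 0.0, -1.0]]
wrist_force: [-0.9, -0.4, -0.9]
width: 0.419
finger_force: 18.6
```

```bash
python3 d.py .575 -.0174 .0655 87.15
```

```text
tcp [ 0.5763 -0.0162  0.2042] psi 87.22 tilt [-0.0001  0.0002] q [ -4.1   5.9 106.4   0.   67.7 -91.3] t 16.7 w 0.419 F [-0.9 -0.4 -0.9]
dx dy dz spin: 0.0013 -0.0012 0.1387 0.001
```

>>> {"name": "jog_arm", "arguments": {"plan": "0.001 -0.001 0.02 0; 0.001 -0.001 0.045 0; 0.001 -0.001 0.07 0; 0.001 -0.001 0.095 0; 0.001 -0.001 0.112 0; 0.001 -0.001 0.125 0; 0.001 -0.001 0.133 0; 0.001 -0.001 0.137 0; 0.001 -0.001 0.138 0; 0.001 -0.001 0.138 0; 0.001 -0.001 0.138 0; 0.001 -0.001 0.138 0"}}

```text
t: 17.9
tcp_pos: [0.5758, -0.0182, 0.067]
eef_rot: [[-0.999, 0.05, 0.001], [0.05, 0.999, -0.0], [-0.001, -0.0, -1.0]]
wrist_force: [0.1, -0.0, -1.5]
width: 0.418
finger_force: 18.6
```

>>> {"name": "jog_arm", "arguments": {"plan": "0 0 0.001 0; 0 0 0.001 0; 0 0 0.001 0"}}

```text
t: 18.2
tcp_pos: [0.5752, -0.0181, 0.0652]
eef_rot: [[-0.999, 0.05, -0.0], [0.05, 0.999, -0.0], [0.0, -0.0, -1.0]]
wrist_force: [0.3, -0.0, -0.5]
width: 0.415
finger_force: 18.6
```

>>> {"name": "jog_arm", "arguments": {"plan": "0 0 0.001 0; 0 0 0.001 0; 0 0 0.001 0"}}

```text
t: 18.5
tcp_pos: [0.5752, -0.0181, 0.0642]
eef_rot: [[-0.999, 0.05, 0.0], [0.05, 0.999, -0.0], [-0.0, -0.0, -1.0]]
wrist_force: [0.7, -0.4, -1.7]
width: 0.416
finger_force: 18.7
```

>>> {"name": "jog_arm", "arguments": {"plan": "0 0 0 0; 0 0 0 0; 0 0 0 0; 0 0 0 0; 0 0 0 0; 0 0 0 0; 0 0 0 0", "gripper": 0.4}}

```text
t: 19.2
tcp_pos: [0.5752, -0.018, 0.0642]
eef_rot: [[-0.999, 0.05, -0.0], [0.05, 0.999, 0.0], [0.0, 0.0, -1.0]]
wrist_force: [0.4, 0.0, 0.1]
width: 0.699
finger_force: 0.0
```

>>> {"name": "jog_arm", "arguments": {"plan": "0 0 -0.01 0; 0 0 -0.03 0; 0 0 -0.06 0; 0 0 -0.09 0; 0 0 -0.12 0; 0 0 -0.13 0; 0 0 -0.13 0; 0 0 -0.13 0"}}

```text
t: 20.0
tcp_pos: [0.5745, -0.018, 0.1932]
eef_rot: [[-0.999, 0.05, -0.001], [0.05, 0.999, 0.0], [0.001, 0.0, -1.0]]
wrist_force: [0.2, 0.6, -0.2]
width: 0.696
finger_force: 0.0
```

```bash
python3 d.py .442 -.338 .15 65.9
```

```text
tcp [ 0.5745 -0.018   0.1932] psi 87.15 tilt [-0.0013  0.0001] q [ -4.3   6.3 107.2  -0.   66.6 -91.4] t 20.0 w 0.696 F [ 0.2  0.6 -0.2]
dx dy dz spin: 0.1164 -0.3262 0.0432 0.371
```

>>> {"name": "jog_arm", "arguments": {"plan": "0.014 -0.04 0 0.05; 0.028 -0.08 0 0.1; 0.044 -0.125 0 0.15; 0.06 -0.17 0 0.2; 0.075 -0.21 0.01 0.25; 0.09 -0.25 0.02 0.3; 0.105 -0.295 0.03 0.35; 0.116 -0.326 0.043 0.371; 0.116 -0.326 0.043 0.371; 0.116 -0.326 0.043 0.371; 0.116 -0.326 0.043 0.371", "gripper": 1}}

```text
t: 21.1
tcp_pos: [0.443, -0.3367, 0.1502]
eef_rot: [[-0.913, 0.408, -0.001], [0.408, 0.913, 0.002], [0.002, 0.001, -1.0]]
wrist_force: [-1.2, 0.4, 0.1]
width: 0.997
finger_force: 0.0
```

```bash
python3 d.py .442 -.338 .005 65;python3 - <<'E'
from m import *
for n in('top','side'):
    s=snap(n,n+'6.png')
    try: print(n,circ(band(s,(.652,-.021),.03,.05,.09)),circ(band(s,(.575,-.018),.04,.08,.105)),circ(band(s,(.575,-.018),.04,.015,.055)),rect(band(s,(.44,-.335),.06,.007,.025)))
    except Exception as e: print(e)
E
```

```text
tcp [ 0.443  -0.3367  0.1502] psi 65.93 tilt [-0.0013  0.0017] q [ -39.8    6.6  111.7    0.    61.8 -105.8] t 21.1 w 0.997 F [-1.2  0.4  0.1]
dx dy dz spin: 0.0004 -0.0016 0.1452 0.016
top [0.654, -0.0201, 0.0127, 0.069, 51] [0.5775, -0.0186, 0.0176, 0.0943, 99] [0.5721, -0.0165, 0.0222, 0.0369, 32] [0.4384, -0.3277, 0.0482, 0.0463, 60.0464, 0.0137, 184]
side [0.6555, -0.0189, 0.014, 0.062, 76] [0.5773, -0.0192, 0.0189, 0.0908, 95] [0.5776, -0.0146, 0.0234, 0.0349, 223] [0.4435, -0.3357, 0.0632, 0.0604, 65.4902, 0.0118, 122]
```

The bottle stands at (0.577,-0.018). Down onto the timer.

>>> {"name": "jog_arm", "arguments": {"plan": "0 -0.001 0.03 0; 0 -0.001 0.06 0; 0 -0.001 0.09 0; 0 -0.001 0.115 0; 0 -0.001 0.13 0; 0 -0.001 0.139 0; 0 -0.001 0.143 0; 0 -0.001 0.145 0; 0 -0.001 0.145 0; 0 -0.001 0.145 0; 0 -0.001 0.145 0"}}

```text
t: 22.3
tcp_pos: [0.4432, -0.3393, 0.0071]
eef_rot: [[-0.913, 0.409, 0.001], [0.409, 0.913, -0.001], [-0.002, -0.0, -1.0]]
wrist_force: [0.6, -0.1, 0.3]
width: 0.998
finger_force: 0.0
```

>>> {"name": "jog_arm", "arguments": {"plan": "0 0 0 0; 0 0 0 0; 0 0 0 0; 0 0 0 0; 0 0 0 0; 0 0 0 0; 0 0 0 0; 0 0 0 0", "gripper": -1, "newtons": 20}}

```text
t: 23.1
tcp_pos: [0.4427, -0.3388, 0.0062]
eef_rot: [[-0.913, 0.408, -0.0], [0.408, 0.913, -0.0], [0.0, -0.0, -1.0]]
wrist_force: [-1.3, -0.6, 0.8]
width: 0.699
finger_force: 20.0
```

>>> {"name": "jog_arm", "arguments": {"plan": "0 0 -0.003 0; 0 0 -0.01 0; 0 0 -0.025 0; 0 0 -0.045 0; 0 0 -0.065 0; 0 0 -0.085 0; 0 0 -0.1 0; 0 0 -0.11 0; 0 0 -0.11 0; 0 0 -0.11 0"}}

```text
t: 24.1
tcp_pos: [0.4425, -0.3386, 0.116]
eef_rot: [[-0.913, 0.408, -0.0], [0.408, 0.913, 0.0], [0.0, 0.0, -1.0]]
wrist_force: [0.2, -0.0, -0.7]
width: 0.699
finger_force: 20.0
```

```bash
python3 d.py .482 -.013 .15 87.15
```

```text
tcp [ 0.4425 -0.3386  0.116 ] psi 65.89 tilt [-0.0002  0.0002] q [ -40.     8.7  113.3   -0.    58.  -105.9] t 24.1 w 0.699 F [ 0.2 -0.  -0.7]
dx dy dz spin: 0.0970 0.3133 -0.0340 -0.371
```

The timer is gripped at 61.5 mm width. Carrying it while turning it square to the row.

>>> {"name": "jog_arm", "arguments": {"plan": "0.006 0.018 -0.006 -0.02; 0.015 0.048 -0.015 -0.06; 0.025 0.08 -0.025 -0.1; 0.035 0.113 -0.034 -0.14; 0.046 0.148 -0.034 -0.18; 0.057 0.183 -0.034 -0.22; 0.067 0.217 -0.034 -0.26; 0.077 0.25 -0.034 -0.3; 0.087 0.28 -0.034 -0.34; 0.094 0.303 -0.034 -0.36; 0.097 0.313 -0.034 -0.371; 0.097 0.313 -0.034 -0.371; 0.097 0.313 -0.034 -0.371; 0.097 0.313 -0.034 -0.371"}}

```text
t: 25.5
tcp_pos: [0.4818, -0.0143, 0.15]
eef_rot: [[-0.999, 0.051, -0.0], [0.051, 0.999, -0.0], [0.0, -0.0, -1.0]]
wrist_force: [0.4, -0.2, 0.5]
width: 0.698
finger_force: 20.0
```

```bash
python3 d.py .482 -.013 .0065 87.15
```

```text
tcp [ 0.4818 -0.0143  0.15  ] psi 87.09 tilt [-0.0005 -0.0004] q [ -4.6  -1.6 120.3  -0.   61.3 -91.7] t 25.5 w 0.698 F [ 0.4 -0.2  0.5]
dx dy dz spin: -0.0001 0.0013 0.1435 -0.001
```

>>> {"name": "jog_arm", "arguments": {"plan": "0 0.001 0.02 0; 0 0.001 0.045 0; 0 0.001 0.07 0; 0 0.001 0.095 0; 0 0.001 0.113 0; 0 0.001 0.127 0; 0 0.001 0.136 0; 0 0.001 0.141 0; 0 0.001 0.143 0; 0 0.001 0.143 0; 0 0.001 0.143 0; 0 0.001 0.143 0"}}

```text
t: 26.7
tcp_pos: [0.4827, -0.0125, 0.0079]
eef_rot: [[-0.999, 0.05, 0.001], [0.05, 0.999, -0.0], [-0.001, -0.0, -1.0]]
wrist_force: [-0.3, 0.2, -0.7]
width: 0.697
finger_force: 20.0
```

>>> {"name": "jog_arm", "arguments": {"plan": "0 0 0.001 0; 0 0 0.001 0; 0 0 0.001 0"}}

```text
t: 27.0
tcp_pos: [0.4821, -0.0124, 0.0063]
eef_rot: [[-0.999, 0.05, 0.0], [0.05, 0.999, -0.0], [-0.0, -0.0, -1.0]]
wrist_force: [-0.2, -0.2, -0.8]
width: 0.699
finger_force: 20.0
```

>>> {"name": "jog_arm", "arguments": {"plan": "0 0 0 0; 0 0 0 0; 0 0 0 0; 0 0 0 0; 0 0 0 0; 0 0 0 0", "gripper": 1}}

```text
t: 27.6
tcp_pos: [0.4821, -0.0125, 0.0062]
eef_rot: [[-0.999, 0.05, 0.0], [0.05, 0.999, -0.0], [-0.0, -0.0, -1.0]]
wrist_force: [0.6, 0.9, 0.5]
width: 0.998
finger_force: 0.0
```

>>> {"name": "jog_arm", "arguments": {"plan": "0 0 -0.01 0; 0 0 -0.03 0; 0 0 -0.06 0; 0 0 -0.09 0; 0 0 -0.13 0; 0 0 -0.17 0; 0 0 -0.2 0; 0 0 -0.2 0; 0 0 -0.2 0"}}

```text
t: 28.5
tcp_pos: [0.4825, -0.0125, 0.2075]
eef_rot: [[-0.999, 0.05, 0.003], [0.05, 0.999, -0.0], [-0.003, -0.0, -1.0]]
wrist_force: [-0.6, 0.2, -0.7]
width: 1.004
finger_force: 0.0
```

```bash
python3 d.py .608 -.365 .15 87.15
```

```text
tcp [ 0.4825 -0.0125  0.2075] psi 87.15 tilt [ 0.0025 -0.0002] q [ -4.4  -4.8 116.9   0.   67.8 -91.6] t 28.5 w 1.004 F [-0.6  0.2 -0.7]
dx dy dz spin: -0.1429 -0.3458 0.0575 -0.000
```

>>> {"name": "jog_arm", "arguments": {"plan": "-0.018 -0.043 0 0; -0.036 -0.086 0 0; -0.054 -0.13 0 0; -0.072 -0.173 0 0; -0.09 -0.216 0 0; -0.108 -0.26 0 0; -0.126 -0.303 0.02 0; -0.143 -0.346 0.057 0; -0.143 -0.346 0.057 0; -0.143 -0.346 0.057 0; -0.143 -0.346 0.057 0; -0.143 -0.346 0.057 0"}}

```text
t: 29.7
tcp_pos: [0.608, -0.3639, 0.1505]
eef_rot: [[-0.999, 0.049, 0.001], [0.049, 0.999, -0.0], [-0.001, -0.0, -1.0]]
wrist_force: [-0.3, 0.7, 0.2]
width: 0.999
finger_force: 0.0
```

```bash
python3 d.py .6075 -.365 .004 87.15;python3 - <<'E'
from m import *
for n in('top','side'):
    s=snap(n)
    for f,a in((rect,(s,(.482,-.013),.06,.007,.025)),(circ,(s,(.608,-.365),.05,.006,.025))):
        try: print(n,f(band(*a)))
        except Exception as e: print(e)
E
```

```text
tcp [ 0.608  -0.3639  0.1505] psi 87.22 tilt [ 0.001  -0.0003] q [ -32.9   22.1   92.3    0.    65.5 -120.1] t 29.7 w 0.999 F [-0.3  0.7  0.2]
dx dy dz spin: 0.0004 -0.0011 0.1465 0.001
top [0.4816, -0.0117, 0.0614, 0.0595, 85.9676, 0.0137, 325]
top [0.6089, -0.3617, 0.0266, 0.0143, 77]
side [0.481, -0.0113, 0.0637, 0.0589, 86.7515, 0.0118, 231]
side [0.6086, -0.3664, 0.0302, 0.0115, 86]
```

The timer lies square at (0.481,-0.012). Now the dish.

>>> {"name": "jog_arm", "arguments": {"plan": "0 -0.001 0.03 0; 0 -0.001 0.06 0; 0 -0.001 0.09 0; 0 -0.001 0.115 0; 0 -0.001 0.13 0; 0 -0.001 0.139 0; 0 -0.001 0.144 0; 0 -0.001 0.146 0; 0 -0.001 0.146 0; 0 -0.001 0.146 0; 0 -0.001 0.146 0"}}

```text
t: 30.9
tcp_pos: [0.6082, -0.3666, 0.0043]
eef_rot: [[-0.999, 0.05, 0.001], [0.05, 0.999, -0.001], [-0.001, -0.001, -1.0]]
wrist_force: [-0.5, -0.5, 0.2]
width: 0.999
finger_force: 0.0
```

>>> {"name": "jog_arm", "arguments": {"plan": "0 0 0 0; 0 0 0 0; 0 0 0 0; 0 0 0 0; 0 0 0 0; 0 0 0 0; 0 0 0 0; 0 0 0 0", "gripper": -1, "newtons": 12}}

```text
t: 31.7
tcp_pos: [0.6076, -0.3662, 0.0032]
eef_rot: [[-0.999, 0.05, -0.0], [0.05, 0.999, 0.0], [0.0, 0.0, -1.0]]
wrist_force: [-1.5, 0.2, 0.2]
width: 0.632
finger_force: 12.0
```

>>> {"name": "jog_arm", "arguments": {"plan": "0 0 -0.003 0; 0 0 -0.01 0; 0 0 -0.025 0; 0 0 -0.045 0; 0 0 -0.07 0; 0 0 -0.1 0; 0 0 -0.13 0; 0 0 -0.15 0; 0 0 -0.165 0; 0 0 -0.17 0; 0 0 -0.17 0; 0 0 -0.17 0"}}

```text
t: 32.9
tcp_pos: [0.6069, -0.3657, 0.1719]
eef_rot: [[-0.999, 0.05, -0.002], [0.05, 0.999, 0.001], [0.002, 0.001, -1.0]]
wrist_force: [0.1, 0.2, -0.4]
width: 0.632
finger_force: 12.0
```

```bash
python3 d.py .583 .1372 .19 87.15;python3 - <<'E'
from m import *
for n in('side','top'):
    s=snap(n); print(circ(band(s,(.608,-.365),.06,.15,.2)))
s=load('side')
cv2.imwrite('pics/s7.png',cv2.resize(s['img'][60:230,200:430,::-1],None,fx=3,fy=3))
E
```

```text
tcp [ 0.6069 -0.3657  0.1719] psi 87.15 tilt [-0.0018  0.0011] q [ -33.1   21.3   91.1   -0.    67.8 -120.2] t 32.9 w 0.632 F [ 0.1  0.2 -0.4]
dx dy dz spin: 0.0489 0.5011 -0.0181 -0.000
[0.6029, -0.3614, 0.0434, 0.1811, 147]
[0.6267, -0.3564, 0.0076, 0.1828, 12]
```

View pics/s7.png

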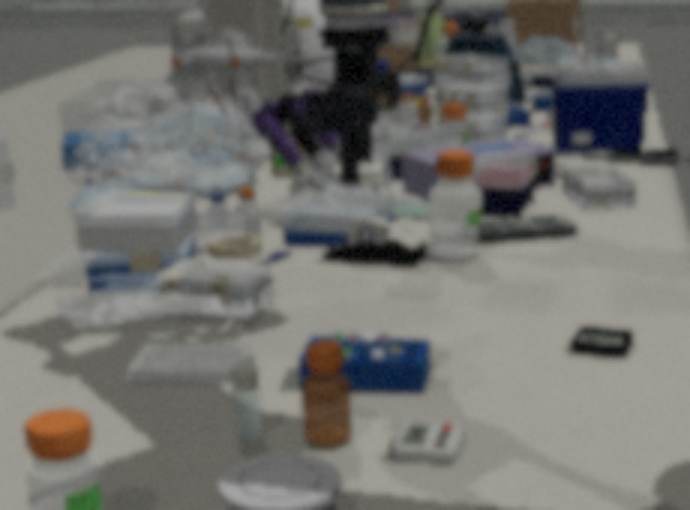

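The dish is held at 55.6 mm width. Bottle, vial and timer stand in line at crop (327,395), (243,415) and (427,440). Carrying the dish to the turntable.

>>> {"name": "jog_arm", "arguments": {"plan": "0.002 0.015 -0.005 0; 0.004 0.04 -0.01 0; 0.007 0.07 -0.018 0; 0.01 0.105 -0.018 0; 0.014 0.14 -0.018 0; 0.018 0.18 -0.018 0; 0.022 0.22 -0.018 0; 0.026 0.26 -0.018 0; 0.03 0.3 -0.018 0; 0.034 0.34 -0.018 0; 0.038 0.38 -0.018 0; 0.042 0.42 -0.018 0; 0.045 0.455 -0.018 0; 0.047 0.48 -0.018 0; 0.049 0.495 -0.018 0; 0.049 0.501 -0.018 0; 0.049 0.501 -0.018 0; 0.049 0.501 -0.018 0; 0.049 0.501 -0.018 0"}}

```text
t: 34.9
tcp_pos: [0.5837, 0.1355, 0.1911]
eef_rot: [[-0.999, 0.051, -0.0], [0.051, 0.999, -0.0], [0.0, -0.0, -1.0]]
wrist_force: [-0.2, -0.1, 0.1]
width: 0.628
finger_force: 12.0
```

```bash
python3 d.py .5833 .1372 .043 87.15
```

```text
tcp [0.5837 0.1355 0.1911] psi 87.07 tilt [-0.0002 -0.0004] q [ 10.7   9.  104.4  -0.   66.6 -76.4] t 34.9 w 0.628 F [-0.2 -0.1  0.1]
dx dy dz spin: 0.0005 0.0017 0.1481 -0.001
```

>>> {"name": "jog_arm", "arguments": {"plan": "0 0.001 0.02 0; 0 0.001 0.045 0; 0 0.001 0.07 0; 0 0.001 0.095 0; 0 0.001 0.115 0; 0 0.001 0.13 0; 0 0.001 0.14 0; 0 0.001 0.145 0; 0 0.001 0.147 0; 0 0.001 0.148 0; 0 0.001 0.148 0; 0 0.001 0.148 0; 0 0.001 0.148 0; 0 0.001 0.148 0"}}

```text
t: 36.3
tcp_pos: [0.5839, 0.1378, 0.0436]
eef_rot: [[-0.999, 0.05, 0.001], [0.05, 0.999, 0.0], [-0.001, 0.0, -1.0]]
wrist_force: [-0.1, 0.2, -0.7]
width: 0.633
finger_force: 12.0
```

>>> {"name": "jog_arm", "arguments": {"plan": "0 0 0.001 0; 0 0 0.0015 0; 0 0 0.0015 0; 0 0 0.0015 0"}}

```text
t: 36.7
tcp_pos: [0.5836, 0.1377, 0.0416]
eef_rot: [[-0.999, 0.05, -0.0], [0.05, 0.999, -0.0], [0.0, -0.0, -1.0]]
wrist_force: [-0.3, 0.0, 0.2]
width: 0.629
finger_force: 12.0
```

```bash
python3 d.py .5833 .1372 .0412 87.15
```

```text
tcp [0.5836 0.1377 0.0416] psi 87.15 tilt [-0.0002 -0.    ] q [ 10.9  18.1 110.8   0.   51.1 -76.3] t 36.7 w 0.629 F [-0.3  0.   0.2]
dx dy dz spin: 0.0003 -0.0005 0.0004 0.000
```

>>> {"name": "jog_arm", "arguments": {"plan": "0 0 0 0; 0 0 0 0; 0 0 0 0; 0 0 0 0; 0 0 0 0; 0 0 0 0", "gripper": 1}}

```text
t: 37.3
tcp_pos: [0.5837, 0.1376, 0.0417]
eef_rot: [[-0.999, 0.05, 0.0], [0.05, 0.999, -0.0], [-0.0, -0.0, -1.0]]
wrist_force: [-0.1, -0.8, -0.1]
width: 0.999
finger_force: 0.0
```

>>> {"name": "jog_arm", "arguments": {"plan": "0 0 -0.01 0; 0 0 -0.03 0; 0 0 -0.06 0; 0 0 -0.09 0; 0 0 -0.13 0; 0 0 -0.17 0; 0 0.04 -0.2 0; 0 0.08 -0.2 0; 0.02 0.12 -0.2 0; 0.02 0.16 -0.2 0; 0.02 0.2 -0.2 0; 0.02 0.25 -0.2 0; 0.02 0.3 -0.2 0; 0.02 0.3 -0.2 0; 0.02 0.3 -0.2 0"}}

```text
t: 38.8
tcp_pos: [0.5781, 0.4392, 0.2416]
eef_rot: [[-0.999, 0.047, -0.0], [0.047, 0.999, -0.001], [0.0, -0.001, -1.0]]
wrist_force: [-0.4, -1.4, -0.2]
width: 0.996
finger_force: 0.0
```

```bash
python3 d.py .56 .44 .24 87.15; python3 - <<'E' 2>/dev/null
from m import *
for n in('top','side'):
    s=snap(n,n+'9.png')
    for nm,f,a in(('dish',circ,(s,(.5834,.1372),.045,.045,.06)),('bottle',circ,(s,(.577,-.018),.04,.08,.105)),('vial',circ,(s,(.654,-.02),.03,.05,.09)),('timer',rect,(s,(.482,-.013),.06,.007,.025)),('stand',circ,(s,(.426,.351),.05,.01,.05)),('clear',circ,(s,(.73,.187),.06,.09,.12)),('well',rect,(s,(.76,-.18),.1,.007,.03))):
        print(n,nm,f(band(*a)))
E
```

```text
tcp [0.5781 0.4392 0.2416] psi 87.28 tilt [-0.0003 -0.0009] q [ 35.3  20.5  84.6  -0.   74.9 -52. ] t 38.8 w 0.996 F [-0.4 -1.4 -0.2]
dx dy dz spin: 0.0181 -0.0001 0.0016 0.002
top dish [0.5839, 0.1385, 0.0285, 0.0525, 240]
top bottle [0.5774, -0.0189, 0.0173, 0.0942, 98]
top vial [0.6537, -0.0203, 0.012, 0.0688, 52]
top timer [0.4814, -0.0116, 0.0615, 0.0598, 86.4609, 0.0139, 329]
top stand [0.4246, 0.351, 0.0198, 0.0331, 92]
top clear [0.7425, 0.1917, 0.0257, 0.1043, 205]
top well [0.7631, -0.1838, 0.1278, 0.0832, 6.1158, 0.0133, 797]
side dish [0.5832, 0.1369, 0.03, 0.0502, 236]
side bottle [0.5779, -0.0181, 0.0174, 0.0908, 92]
side vial [0.6552, -0.0214, 0.0149, 0.0622, 76]
side timer [0.4816, -0.0109, 0.0645, 0.0592, 87.1483, 0.0119, 235]
side stand [0.4257, 0.3512, 0.02, 0.0259, 393]
side clear [0.742, 0.1916, 0.0258, 0.0995, 163]
side well [0.7634, -0.1829, 0.1242, 0.0809, 7.8253, 0.0113, 292]
```

View pics/top9.png

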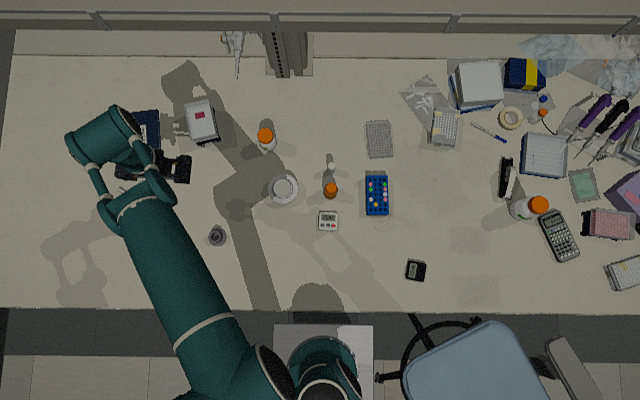

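The top view shows the dish centred on the turntable (283,188), the bottle midway (331,190), the vial behind it (330,165) and the timer in front (328,221). The stand (217,236), clear bottle and well plate are unmoved, and the arm is clear.

```bash
python3 -c "
from workcell import order
print(order.sign_off())"
```

```text
the job is handed in; nothing more can be done
None
```

The plating station is set out and handed in: dish centred on the turntable, bottle midway, vial behind it, timer face up in front, stand and bystanders unmoved, all within tolerance by my last camera measurements; sign-off returned no verdict.

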